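# Turn the blue-backed sanding board over on the cue bench

## Task

Turn the blue-backed sanding board over: lever its raised edge up, with its lower edge staying in the groove against the kerb, until it stands on edge, then lower it over the kerb, without letting it slam down, so that it lies flat on the wooden bed with its red grit face up. Leave the black-backed board where it is.

Things in the scene. Friction and masses are not known exactly. Their poses are not given: they have to be found in the camera images.
- stand: Fixed stand 320 wide (y), mm. Origin on the bench under the kerb's upright face, midway between the two bays (y +80, -80; either board in either). z up, x from slope over kerb to bed, within 0.35 rad of robot's ahead. Steel sheet slopes 30 deg, rising to the robot, from x -7, z 8 to x -65, z 41; it and the upright steel kerb face (x 0, z 6..18) form a V groove, floor z 6; free beyond.
- bed (a point): Middle of the top of the stand's flat level wooden bed (axes as the stand's), 75 mm beyond the kerb face and 18 mm above the bench. The bed is 150 mm long (x) by 320 mm wide (y), level with the kerb's top edge, open all round.
- board: Loose plywood plate to turn, 100 (x) by 110 (y) by 8 (z) mm, 0.11 to 0.22 kg; origin at its centre. Blue back is +z, red grit -z. Starts blue up on the slope, tilted 30 deg: its +x edge in the groove at the kerb, its -x edge raised towards the robot, 56 (lower corner, stand x -91) to 63 mm above the bench, 30 mm past the sheet. Pushing that edge towards the kerb and up swings it about the groove.
- board_other: The other board, same size and same pose in the other bay, about 50 mm clear of the first sideways: black back up, green grit face down. Origin at its centre. To be left alone.
Not all that is in view belongs to the job. Leave any pink, purple or turquoise look-alike of the board alone.

How it is judged:
By the outcome, as a careful person would: the job done as asked, in the order asked, and still so for the second after the job is handed in, with the robot touching nothing.
It also fails if it takes over 42 s, if anything falls off the work surface, if the arm or the gripper's body presses on something with over 40 N, if the wrist force passes 120 N, or if a joint passes its speed limit or range.

## Robot

A 6-joint arm with a two-finger parallel gripper is mounted at the origin on the work surface. World frame = base frame: x ahead of the robot, y to its left, z up, the work surface at z = 0. Lengths are in mm, angles in rad, forces in N, time in s.
With the tool pointing down it reaches from about 350 to 775 mm from the base axis. Payload 7.3 kg.
Tool frame: the origin (TCP) lies at the centre of the arm's flange, where the gripper is bolted on; the fingertips stand 178 mm ahead of it and the grasp point (between the pads) lies 159 mm ahead of it; z points along the fingers, y is the direction in which the jaws open and shut (so a half turn about z gives the same grasp; the last joint's range is limited). The gripper opens to 92 mm and grips with 3 to 60 N. Pads are 19 mm wide; open, the fingers measure 130 mm over their backs; the gripper's body (75 mm by 190 mm) begins 47 mm behind the grasp point.
Start: joints at [1.141, 0.342, 1.524, -0, 1.275, -0.146], TCP at [146.981, 504.008, 404.741] pointing down, gripper open.
Joint ranges: [-2.53, 2.53], [-0.77, 2.02], [0.04, 2.7], [-1, 4.14], [0.28, 2.66], [-3.11, 3.11]. Speed limits (rad/s): [2.57, 2.57, 3.14, 3.14, 3.14, 3.14].

## Interface

Orientations are given as [roll, pitch, yaw] about the fixed x, y, z axes, in that order (R = Rz(yaw) Ry(pitch) Rx(roll)).
In Python, from plant import get_obs, capture, close_job gives the robot as it stands. The module is installed in compiled form; this text tells all that it offers.
- The arm moves only by the shell command python3 -m pendant 'ROWS'. ROWS is JSON, a list of rows, each a list of 3 entries, a list of its own where there are three numbers: the shift along the tool's x, y, z in m, then the turn, a rotation vector about the tool's x, y, z in rad, then the finger opening in m, from 0 to 0.0918. In form: [[[tx, ty, tz], [wx, wy, wz], fingers], ...]. A call has 1 to 10 rows; each row is the pose to reach, as a shift and turn from the pose commanded when the call began, along the tool's axes at that moment; what a row does not reach only later rows make up. A row lasts 1/12 s, in which the tool goes at most 41.7 mm and 7.16 degrees, less where a joint would pass 70% of its speed; a pose out of reach is approached as far as the arm can. A call with a gripper value outside its range is refused whole. The fingers move at their own pace and stop on an object; the grip force is fixed at half the most. Time passes only in rows, so rows that repeat a pose let the fingers close. It gives the time, the measured TCP pose, the force and the opening at its end, in the units of the state.
- get_obs(): the state, without advancing time (a new reading comes with each control period).
- capture(name): name is "side" or "top"; returns a dict with "color" (420x560x3 uint8, red, green, blue), "mtx" (3x3 intrinsics, pixels), "dist" ([k1, k2, p1, p2, k3] as OpenCV has them; the pictures are not rectified), "rvec" (rotation vector, rad) and "tvec" (3), from world to camera coordinates, as OpenCV has them. Camera axes: x right, y down, z forward; pixel columns grow to the right and rows downward; lengths in mm; the calibration is good to about 2 mm. A picture is of the moment at which its call begins. There is no depth.
- close_job(): hands the job in, once; it reports no verdict.
The state is a dict: "time": time; "joint_positions": joint angles; "dq": joint speeds; "tau": joint torques, N m; "tool_pos": TCP position; "tcp_rot": TCP orientation; "contact_force": force on the tool from outside, world axes, zero at the start; "moment": the same for the moment, N m; "grip_width": finger opening in mm.
Only numpy, scipy, OpenCV 4.12 (cv2) and the standard library are available. Lean on these libraries where they do the work, as an engineer would, in place of code of your own. Each camera call takes 0.05 s, during which the arm holds its last target. There are 200 camera calls.

## Working session

There is one attempt and no reset: what is moved stays moved. The work goes in short steps, Python scripts to look and compute and a shell command to move; the robot and the scene stay as the last step left them, time stands still between calls to the robot, and variables do not carry over. Pictures are saved under pics/ and viewed, about 8 in all and at most 12, crops included, and the job is handed in when it is done.

```bash
mkdir -p pics; python3 - <<'E'
from plant import *
import cv2,pickle
o=get_obs();print(o)
for n in("side","top"):
    c=capture(n);pickle.dump(c,open(f"pics/{n}0.pkl","wb"));cv2.imwrite(f"pics/{n}0.png",c["color"][...,::-1])
    import numpy as np
    R=cv2.Rodrigues(np.array(c["rvec"]))[0];print(n,-R.T@np.ravel(c["tvec"]),R[2])
E
```

```text
{'time': 0.0, 'joint_positions': array([ 1.14096615e+00,  3.42718446e-01,  1.52497356e+00, -2.34491628e-05,
        1.27540706e+00, -1.46007184e-01]), 'dq': array([ 0.00067277,  0.00209891, -0.00063613, -0.00141583, -0.00109144,
       -0.00083889]), 'tau': array([ 1.04576040e-03, -4.31242096e+01, -2.44219619e+01,  7.18409009e-02,
        5.60849416e-02, -1.40996613e-04]), 'tool_pos': array([146.94719375, 503.885161  , 404.0621507 ]), 'tcp_rot': array([-3.14009901e+00, -1.96981655e-04,  2.85777636e+00]), 'contact_force': array([-0.5891786 , -0.39645509,  0.07574728]), 'moment': array([-0.05004226, -0.03248668,  0.00266962]), 'grip_width': 92.0106570780637}
side [ 405.53126548 -494.12314504  716.16783503] [ 0.15200194  0.67231291 -0.72449345]
top [359.86627852 138.52841123 905.12787675] [ 0.20899081 -0.01451133 -0.97780993]
```

View pics/side0.png

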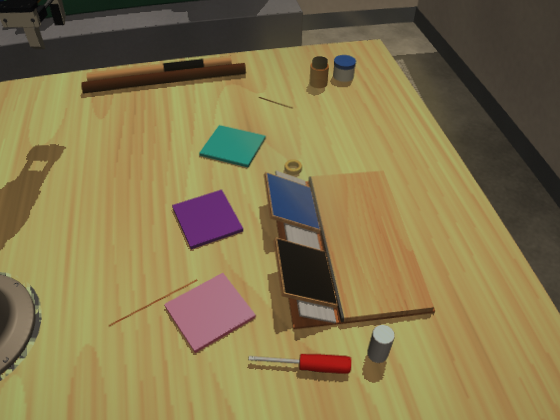

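View pics/top0.png

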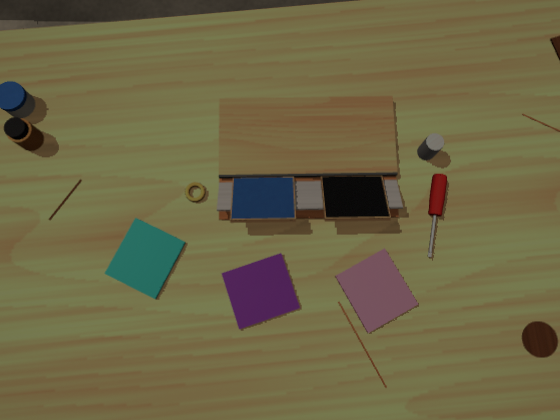

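Side view: blue board at about (293,200), black at (307,270), and the bed runs from (313,178) to (432,313). Top view: blue board at (263,198) in the +y bay, black at (355,197), and the bed's corners are near (220,98), (394,97), (396,175) and (219,177). Next I'll fit the stand's pose.

```bash
cat > h.py <<'E'
import numpy as np,cv2,pickle
from scipy.optimize import least_squares
from scipy.spatial.transform import Rotation as Ro
def proj(c,P):
    return cv2.projectPoints(np.array(P,float).reshape(-1,3),np.array(c["rvec"]),np.array(c["tvec"]),np.array(c["mtx"]),np.array(c["dist"]))[0].reshape(-1,2)
def s2w(p,P):
    P=np.array(P,float);c,s=np.cos(p[2]),np.sin(p[2])
    return np.c_[p[0]+c*P[:,0]-s*P[:,1],p[1]+s*P[:,0]+c*P[:,1],P[:,2]]
E
python3 - <<'E'
from h import *
T=pickle.load(open("pics/top0.pkl","rb"));S=pickle.load(open("pics/side0.pkl","rb"))
bed=[(150,160,18),(150,-160,18),(0,-160,18),(0,160,18)]
tp=np.array([(220,98),(394,97),(396,175),(219,177)]);sp=np.array([(380,172),(432,313)])
f=lambda p:np.r_[(proj(T,s2w(p,bed))-tp).ravel(),(proj(S,s2w(p,bed[:2]))-sp).ravel()]
r=least_squares(f,[500,100,0]);print(r.x,r.fun.round(1))
p=r.x
# board nominal corners: top face
u=np.array([-np.cos(np.pi/6),0,.5]);n=np.array([.5,0,np.cos(np.pi/6)])
lo=np.array([-91,0,56.])
raised=lo; rt=lo+8*n; ed=rt-100*u
print("raised top",rt,"groove top",ed)
for y in(80,-80):
  B=[q+np.array([0,y+d,0]) for q in(rt,ed) for d in(55,-55)]
  print(y,proj(T,s2w(p,B)).round(0).tolist(),proj(S,s2w(p,B)).round(0).tolist())
for n_,c in(("top",T),("side",S)):
    h=cv2.cvtColor(c["color"],cv2.COLOR_RGB2HSV);m=cv2.inRange(h,(100,130,40),(125,255,255));m[:150]=0;m[:,:215]=0
    k=cv2.findContours(m,0,1)[0];k=max(k,key=cv2.contourArea);print(n_,cv2.contourArea(k),cv2.approxPolyDP(k,4,True).reshape(-1,2).tolist())
    x=cv2.resize(c["color"][150:340,200:450],None,fx=3,fy=3,interpolation=2)[...,::-1]
    if n_=="side":cv2.imwrite("pics/sc.png",x)
E
```

```text
[ 5.95631167e+02  6.01529750e+01 -9.07798351e-02] [ 1.   0.8  0.3  0.4  2.7  1.   0.6  0.1  2.6 -0.8 -0.6 -4.6]
raised top [-87.           0.          62.92820323] groove top [-0.39745962  0.         12.92820323]
80 [[231.0, 220.0], [297.0, 220.0], [234.0, 178.0], [295.0, 178.0]] [[264.0, 172.0], [270.0, 215.0], [310.0, 187.0], [319.0, 230.0]]
-80 [[327.0, 220.0], [393.0, 219.0], [323.0, 177.0], [384.0, 177.0]] [[273.0, 238.0], [281.0, 294.0], [324.0, 252.0], [335.0, 307.0]]
top 2239.0 [[234, 179], [232, 217], [293, 216], [291, 178]]
side 619.0 [[268, 175], [274, 214], [307, 224]]
```

```bash
cat >> h.py <<'E'
ST=np.array([595.6,60.2,-.0908]); YB=80
O=np.array([-1.,8.]); rad=np.radians
def tipdirs(a): a=rad(a);return np.array([-np.sin(a),-np.cos(a)]),np.array([np.cos(a),-np.sin(a)])
def edge(g,side):  # red ('r') / blue ('b') arris of the free edge after swinging g deg
    A=np.array([-91.,56.])if side=='r' else np.array([-87.,62.9]); t=rad(-g)
    return O+np.array([[np.cos(t),-np.sin(t)],[np.sin(t),np.cos(t)]])@(A-O)
def tcp_from_tip(tip,side,a,w): # inner tip corner of near(-1)/far(+1) finger -> tcp in stand x,z
    d,j=tipdirs(a); return np.array(tip)-178*d-side*w/2*j
def rows(W,obs):  # W: list of (X,Z,alpha,w) -> rows in tool axes
    R=Ro.from_euler('xyz',obs["tcp_rot"]);p=np.array(obs["tool_pos"])
    for X,Z,a,w in W:
        q=s2w(ST,[(X,YB,Z)])[0]; Q=Ro.from_euler('z',np.pi/2+ST[2])*Ro.from_euler('x',np.pi)*Ro.from_euler('x',rad(a))
        t=R.inv().apply(q-p)/1000; v=(R.inv()*Q).as_rotvec()
        print("[%s,%s,%.3f]"%(np.round(t,3).tolist(),np.round(v,3).tolist(),w/1000), "z",round(Z))
def where(obs):
    R=Ro.from_euler('xyz',obs["tcp_rot"]);c=s2w([0,0,-ST[2]],[np.array(obs["tool_pos"])-[ST[0],ST[1],0]])[0]
    z=R.apply([0,0,1]);z=Ro.from_euler('z',-ST[2]).apply(z)
    print("t %.2f stand"%obs["time"],c.round(1),"alpha %.1f"%np.degrees(np.arctan2(-z[0],-z[2])),"F",np.round(obs["contact_force"],1),"w",round(obs["grip_width"],1))
E
cat > a.py <<'E'
from h import *
from plant import get_obs
o=get_obs();where(o)
d,j=tipdirs(-30)
base=edge(0,'r')+12*d
for back,out in((130,25),(0,25),(0,6)):
    T=tcp_from_tip(base-out*j-back*d,-1,-30,92); rows([(T[0],T[1],-30,91.8)],o)
E
python3 a.py
```

```text
t 0.10 stand [-487.   401.2  404.1] alpha 0.0 F [-0.2 -0.5 -0.4] w 92.2
[[-0.323, -0.264, 0.082],[-0.439, -0.359, 1.344],0.092] z 323
[[-0.387, -0.251, 0.194],[-0.439, -0.359, 1.344],0.092] z 210
[[-0.403, -0.248, 0.185],[-0.439, -0.359, 1.344],0.092] z 220
```

```bash
python3 -m pendant '[[[-0.03,-0.03,0.0],[-0.04,-0.03,0.12],0.0918],[[-0.06,-0.05,0.01],[-0.08,-0.06,0.24],0.0918],[[-0.1,-0.08,0.02],[-0.12,-0.1,0.36],0.0918],[[-0.13,-0.11,0.03],[-0.16,-0.13,0.48],0.0918],[[-0.16,-0.13,0.04],[-0.19,-0.16,0.6],0.0918],[[-0.2,-0.16,0.05],[-0.23,-0.19,0.72],0.0918],[[-0.23,-0.19,0.06],[-0.27,-0.22,0.84],0.0918],[[-0.26,-0.21,0.07],[-0.31,-0.25,0.96],0.0918],[[-0.29,-0.24,0.08],[-0.35,-0.28,1.08],0.0918],[[-0.323,-0.264,0.082],[-0.39,-0.32,1.2],0.0918]]'; python3 a.py
```

```text
time: 0.93
tool_pos: [374.6, 169.6, 323.0]
tcp_rot: [2.688, 0.042, 1.669]
contact_force: [0.2, 0.6, 0.1]
grip_width: 91.9
t 0.93 stand [-230.    88.9  323. ] alpha -26.0 F [0.2 0.6 0.1] w 91.9
[[-0.01, 0.006, 0.004],[-0.066, -0.052, 0.186],0.092] z 323
[[-0.018, 0.014, 0.133],[-0.066, -0.052, 0.186],0.092] z 210
[[-0.021, 0.033, 0.132],[-0.066, -0.052, 0.186],0.092] z 220
```

```bash
python3 -m pendant '[[[-0.01,0.006,0.004],[-0.033,-0.026,0.093],0.0918],[[-0.01,0.006,0.004],[-0.066,-0.052,0.186],0.0918],[[-0.012,0.008,0.03],[-0.066,-0.052,0.186],0.0918],[[-0.014,0.01,0.06],[-0.066,-0.052,0.186],0.0918],[[-0.016,0.012,0.09],[-0.066,-0.052,0.186],0.0918],[[-0.017,0.013,0.115],[-0.066,-0.052,0.186],0.0918],[[-0.018,0.014,0.133],[-0.066,-0.052,0.186],0.0918],[[-0.018,0.014,0.133],[-0.066,-0.052,0.186],0.0918],[[-0.018,0.014,0.133],[-0.066,-0.052,0.186],0.0918]]'; python3 a.py; python3 - <<'E'
from h import *
from plant import capture
c=capture("side");cv2.imwrite("pics/s1.png",cv2.resize(c["color"][110:340,180:460],None,fx=2.8,fy=2.6,interpolation=2)[...,::-1])
E
```

```text
time: 1.68
tool_pos: [456.4, 172.4, 229.3]
tcp_rot: [2.641, 0.028, 1.471]
contact_force: [-0.8, 0.0, 0.5]
grip_width: 91.7
t 1.68 stand [-148.8   99.1  229.3] alpha -28.7 F [-0.8  0.   0.5] w 91.7
[[-0.022, -0.018, -0.116],[-0.023, 0.029, 0.006],0.092] z 323
[[-0.019, -0.015, 0.014],[-0.023, 0.029, 0.006],0.092] z 210
[[-0.019, 0.004, 0.013],[-0.023, 0.029, 0.006],0.092] z 220
```

View pics/s1.png

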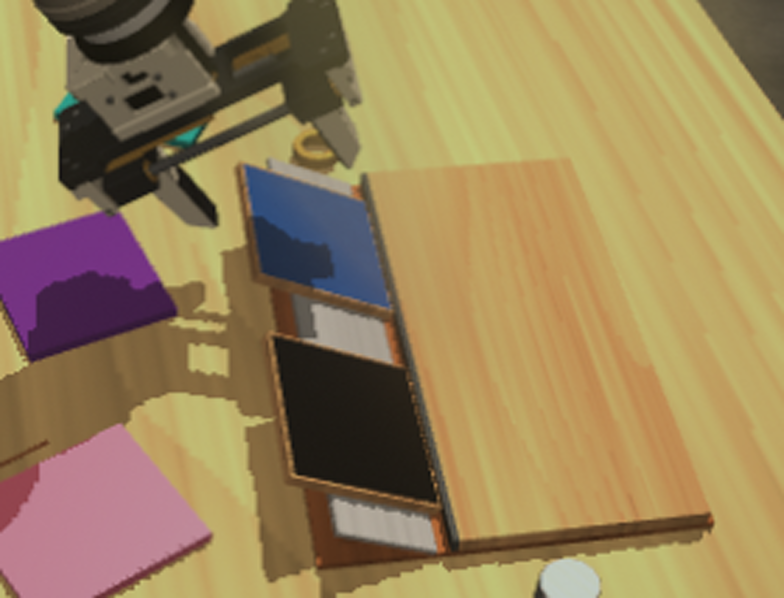

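The black-edged near finger is at crop (205,215), robot-side of the blue board's raised edge. The far finger at (350,160) is above the board. The 19 mm offset is tracking lag, since the last call began while the arm was still moving. I'll correct it now from standstill.

```bash
python3 -m pendant '[[[-0.01,-0.015,0.0],[-0.023,0.029,0.006],0.0918],[[-0.019,-0.015,0.006],[-0.023,0.029,0.006],0.0918],[[-0.019,-0.015,0.014],[-0.023,0.029,0.006],0.0918],[[-0.019,-0.015,0.014],[-0.023,0.029,0.006],0.0918],[[-0.019,-0.005,0.014],[-0.023,0.029,0.006],0.0918],[[-0.019,0.004,0.013],[-0.023,0.029,0.006],0.0918],[[-0.019,0.004,0.013],[-0.023,0.029,0.006],0.0918],[[-0.019,0.004,0.013],[-0.023,0.029,0.006],0.0918]]'
cat > b.py <<'E'
from h import *
from plant import get_obs
import sys
o=get_obs();where(o)
for g in map(float,sys.argv[1:]):
    a=-30+.5*g; l=12+.15*g; d,j=tipdirs(a); w=91.8 if g<35 else max(40,91.8-(g-35)*3)
    T=tcp_from_tip(edge(g,'r')+l*d,-1,a,w); print(g,end=' '); rows([(T[0],T[1],a,w)],o)
E
python3 b.py 0 5 10 15 20 25 30
```

```text
time: 2.4
tool_pos: [471.2, 163.8, 236.2]
tcp_rot: [2.635, 0.016, 1.469]
contact_force: [-3.6, 1.0, 0.7]
grip_width: 91.9
t 2.40 stand [-133.2   91.9  236.2] alpha -29.0 F [-3.6  1.   0.7] w 91.9
0.0 [[-0.012, -0.007, 0.012],[-0.017, 0.02, -0.001],0.092] z 223
5.0 [[-0.012, 0.007, 0.01],[0.026, 0.02, -0.002],0.092] z 231
10.0 [[-0.012, 0.023, 0.009],[0.07, 0.02, -0.002],0.092] z 239
15.0 [[-0.012, 0.038, 0.009],[0.114, 0.02, -0.003],0.092] z 247
20.0 [[-0.012, 0.053, 0.011],[0.157, 0.02, -0.003],0.092] z 253
25.0 [[-0.012, 0.068, 0.013],[0.201, 0.019, -0.003],0.092] z 258
30.0 [[-0.011, 0.083, 0.017],[0.245, 0.019, -0.004],0.092] z 262
```

```bash
python3 -m pendant '[[[0,0,0],[0,0,0],0.0918],[[0,0,0],[0,0,0],0.0918]]'
python3 b.py 0
```

```text
time: 2.57
tool_pos: [471.4, 163.8, 236.1]
tcp_rot: [2.635, 0.017, 1.47]
contact_force: [-5.7, 2.8, 2.3]
grip_width: 91.7
t 2.57 stand [-133.1   91.9  236.1] alpha -29.0 F [-5.7  2.8  2.3] w 91.7
0.0 [[-0.012, -0.007, 0.011],[-0.017, 0.02, -0.001],0.092] z 223
```

```bash
python3 -m pendant '[[[0,-0.01,0],[0,0,0],0.0918],[[0,-0.02,0],[0,0,0],0.0918],[[0,-0.025,0],[0,0,0],0.0918],[[0,-0.025,0],[0,0,0],0.0918],[[0,-0.025,0],[0,0,0],0.0918]]'
python3 a.py
```

```text
time: 2.98
tool_pos: [453.5, 171.1, 230.4]
tcp_rot: [2.641, 0.025, 1.465]
contact_force: [1.1, -0.4, 0.3]
grip_width: 91.9
t 2.98 stand [-151.6   97.6  230.4] alpha -28.7 F [ 1.1 -0.4  0.3] w 91.9
[[-0.021, -0.016, -0.114],[-0.023, 0.029, -0.0],0.092] z 323
[[-0.017, -0.013, 0.016],[-0.023, 0.029, -0.0],0.092] z 210
[[-0.017, 0.006, 0.016],[-0.023, 0.029, -0.0],0.092] z 220
```

```bash
python3 -c "
from plant import get_obs
o=get_obs();print(o['joint_positions'].round(3),o['dq'].round(3),o['tau'].round(1))"
```

```text
[ 0.258  0.449  2.018 -0.757  0.283  1.048] [-0.007  0.001 -0.011  0.007 -0.    -0.007] [  0.2 -40.2 -15.7  -0.6  -1.    0.1]
```

Joint 5 is at its 0.28 limit, so a 30° forward tilt is out of reach here. I'll use 16° instead.

```bash
cat > b.py <<'E'
from h import *
from plant import get_obs
import sys
o=get_obs();where(o);print(o['joint_positions'].round(2))
out=float(sys.argv[1])
for g in map(float,sys.argv[2:]):
    a=-16+.3*g; l=12+.15*g; d,j=tipdirs(a); w=91.8 if g<30 else max(30,91.8-(g-30)*3)
    T=tcp_from_tip(edge(g,'r')+l*d-out*j,-1,a,w); print(g,end=' '); rows([(T[0],T[1],a,w)],o)
E
python3 b.py 22 0; python3 b.py 4 0
```

```text
t 2.98 stand [-151.6   97.6  230.4] alpha -28.7 F [ 1.1 -0.4  0.3] w 91.9
[ 0.26  0.45  2.02 -0.76  0.28  1.05]
0.0 [[-0.017, 0.029, 0.026],[0.221, 0.029, -0.004],0.092] z 222
t 2.98 stand [-151.6   97.6  230.4] alpha -28.7 F [ 1.1 -0.4  0.3] w 91.9
[ 0.26  0.45  2.02 -0.76  0.28  1.05]
0.0 [[-0.017, 0.047, 0.03],[0.221, 0.029, -0.004],0.092] z 227
```

```bash
python3 -m pendant '[[[-0.005,0.005,0.01],[0.11,0.015,0],0.0918],[[-0.01,0.015,0.026],[0.22,0.029,0],0.0918],[[-0.01,0.015,0.026],[0.22,0.029,0],0.0918],[[-0.01,0.015,0.026],[0.22,0.029,0],0.0918]]'
python3 b.py 22 0; python3 b.py 4 0
```

```text
time: 3.32
tool_pos: [479.3, 157.5, 214.8]
tcp_rot: [2.864, -0.004, 1.476]
contact_force: [0.2, -0.8, 0.7]
grip_width: 91.7
t 3.32 stand [-124.7   86.4  214.8] alpha -15.9 F [ 0.2 -0.8  0.7] w 91.7
[ 0.19  0.51  1.91 -0.16  0.46  0.42]
0.0 [[-0.006, 0.013, -0.004],[-0.002, -0.003, -0.005],0.092] z 222
t 3.32 stand [-124.7   86.4  214.8] alpha -15.9 F [ 0.2 -0.8  0.7] w 91.7
[ 0.19  0.51  1.91 -0.16  0.46  0.42]
0.0 [[-0.006, 0.03, -0.004],[-0.002, -0.003, -0.005],0.092] z 227
```

```bash
python3 -m pendant '[[[-0.006,0.006,-0.002],[0,0,0],0.0918],[[-0.006,0.013,-0.002],[0,0,0],0.0918],[[-0.006,0.02,-0.002],[0,0,0],0.0918],[[-0.006,0.026,-0.002],[0,0,0],0.0918],[[-0.006,0.026,-0.002],[0,0,0],0.0918],[[-0.006,0.026,-0.002],[0,0,0],0.0918]]'
python3 b.py 0 0 4 8 12 16 20; python3 - <<'E'
from h import *
from plant import capture
c=capture("side");cv2.imwrite("pics/s2.png",cv2.resize(c["color"][130:300,220:420],None,fx=3.5,fy=3.5,interpolation=2)[...,::-1])
E
```

```text
time: 3.82
tool_pos: [501.7, 149.8, 224.0]
tcp_rot: [2.861, -0.001, 1.476]
contact_force: [0.2, 1.0, -0.1]
grip_width: 91.8
t 3.82 stand [-101.6   80.7  224. ] alpha -16.1 F [ 0.2  1.  -0.1] w 91.8
[ 0.16  0.52  1.85 -0.14  0.5   0.37]
0.0 [[-0.001, 0.01, -0.002],[0.001, -0.0, -0.004],0.092] z 228
4.0 [[-0.001, 0.018, -0.005],[0.022, -0.0, -0.004],0.092] z 234
8.0 [[-0.001, 0.027, -0.008],[0.043, -0.0, -0.004],0.092] z 239
12.0 [[-0.001, 0.036, -0.01],[0.064, -0.0, -0.004],0.092] z 244
16.0 [[-0.0, 0.046, -0.012],[0.085, -0.0, -0.004],0.092] z 248
20.0 [[-0.0, 0.055, -0.014],[0.106, -0.0, -0.004],0.092] z 252
```

View pics/s2.png

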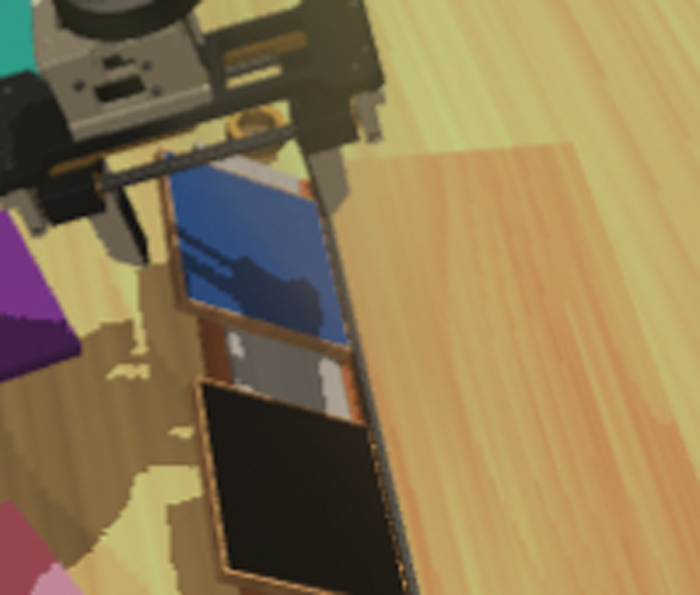

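The near fingertip (crop 140,262) is just short of and slightly below the blue board's raised edge, at about (185,290). The board hasn't moved and the black one is untouched. I'll start levering.

```bash
python3 -m pendant '[[[-0.001,0.005,-0.001],[0,0,0],0.0918],[[-0.001,0.010,-0.002],[0,0,0],0.0918],[[-0.001,0.014,-0.003],[0.011,0,0],0.0918],[[-0.001,0.018,-0.005],[0.022,0,0],0.0918],[[-0.001,0.023,-0.006],[0.033,0,0],0.0918],[[-0.001,0.027,-0.008],[0.043,0,0],0.0918],[[-0.001,0.032,-0.009],[0.053,0,0],0.0918],[[-0.001,0.036,-0.010],[0.064,0,0],0.0918],[[-0.001,0.036,-0.010],[0.064,0,0],0.0918]]'
python3 b.py 0 12 16 20 24 28 32 36; python3 - <<'E'
from h import *
from plant import capture
c=capture("side");cv2.imwrite("pics/s3.png",cv2.resize(c["color"][130:300,220:420],None,fx=3.5,fy=3.5,interpolation=2)[...,::-1])
E
```

```text
time: 4.62
tool_pos: [534.1, 145.5, 244.0]
tcp_rot: [2.925, -0.001, 1.476]
contact_force: [-1.5, 0.2, 0.5]
grip_width: 92.1
t 4.62 stand [-69.   79.3 244. ] alpha -12.4 F [-1.5  0.2  0.5] w 92.1
[ 0.14  0.53  1.73 -0.08  0.67  0.29]
12.0 [[0.001, -0.0, 0.0],[0.0, -0.0, -0.005],0.092] z 244
16.0 [[0.001, 0.009, -0.002],[0.021, -0.001, -0.005],0.092] z 248
20.0 [[0.001, 0.018, -0.005],[0.042, -0.001, -0.005],0.092] z 252
24.0 [[0.001, 0.028, -0.006],[0.063, -0.001, -0.005],0.092] z 256
28.0 [[0.001, 0.038, -0.007],[0.084, -0.001, -0.005],0.092] z 259
32.0 [[0.001, 0.045, -0.008],[0.105, -0.001, -0.005],0.086] z 261
36.0 [[0.001, 0.049, -0.009],[0.126, -0.001, -0.005],0.074] z 263
```

View pics/s3.png

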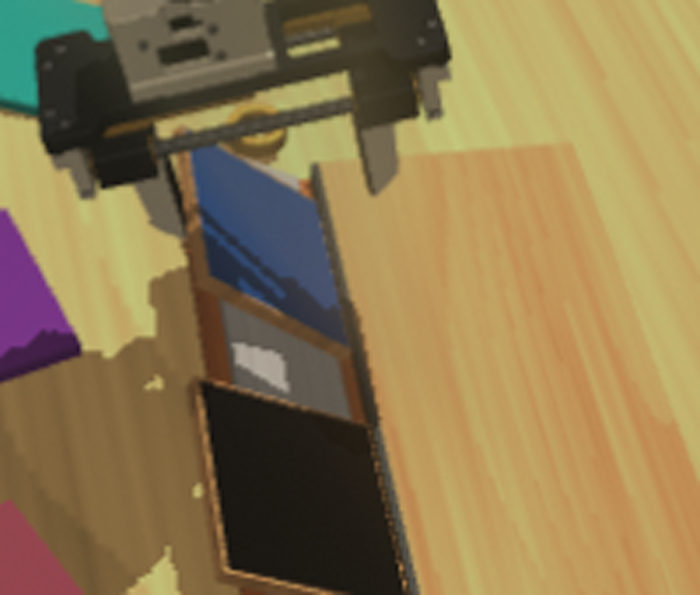

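The blue board's raised edge has moved (to crop 205,275) and rests on the near finger, with the lower edge still at the kerb. I'll carry on.

```bash
python3 -m pendant '[[[0.001,0.004,-0.001],[0.01,0,0],0.0918],[[0.001,0.009,-0.002],[0.021,0,0],0.0918],[[0.001,0.013,-0.003],[0.031,0,0],0.0918],[[0.001,0.018,-0.005],[0.042,0,0],0.0918],[[0.001,0.023,-0.006],[0.053,0,0],0.0918],[[0.001,0.028,-0.006],[0.063,0,0],0.0918],[[0.001,0.033,-0.007],[0.074,0,0],0.0918],[[0.001,0.038,-0.007],[0.084,0,0],0.0918],[[0.001,0.038,-0.007],[0.084,0,0],0.0918]]'
python3 b.py 0 28 32 36 40 44 48 52
```

```text
time: 5.42
tool_pos: [569.8, 143.0, 258.7]
tcp_rot: [3.009, -0.001, 1.475]
contact_force: [-0.8, 0.6, 0.3]
grip_width: 91.8
t 5.42 stand [-33.2  80.1 258.7] alpha -7.6 F [-0.8  0.6  0.3] w 91.8
[ 0.12  0.58  1.59 -0.04  0.85  0.24]
28.0 [[-0.0, -0.001, -0.0],[0.0, -0.001, -0.005],0.092] z 259
32.0 [[-0.0, 0.006, -0.002],[0.021, -0.001, -0.005],0.086] z 261
36.0 [[-0.0, 0.01, -0.003],[0.042, -0.001, -0.005],0.074] z 263
40.0 [[-0.0, 0.014, -0.004],[0.063, -0.001, -0.005],0.062] z 264
44.0 [[-0.0, 0.019, -0.004],[0.084, -0.001, -0.005],0.050] z 265
48.0 [[-0.0, 0.023, -0.005],[0.105, -0.001, -0.005],0.038] z 266
52.0 [[0.0, 0.029, -0.004],[0.126, -0.001, -0.005],0.030] z 267
```

```bash
python3 -m pendant '[[[0,0.002,-0.001],[0.01,0,0],0.09],[[0,0.006,-0.002],[0.021,0,0],0.086],[[0,0.008,-0.002],[0.031,0,0],0.08],[[0,0.010,-0.003],[0.042,0,0],0.074],[[0,0.012,-0.004],[0.052,0,0],0.068],[[0,0.014,-0.004],[0.063,0,0],0.062],[[0,0.016,-0.004],[0.073,0,0],0.056],[[0,0.019,-0.004],[0.084,0,0],0.05],[[0,0.019,-0.004],[0.084,0,0],0.05],[[0,0.019,-0.004],[0.084,0,0],0.05]]'
python3 b.py 0 44 48 52 56 60 64 68; python3 - <<'E'
from h import *
from plant import capture
c=capture("side");cv2.imwrite("pics/s4.png",cv2.resize(c["color"][110:300,220:420],None,fx=3.1,fy=3.1,interpolation=2)[...,::-1])
E
```

```text
time: 6.25
tool_pos: [587.0, 141.4, 264.8]
tcp_rot: [3.094, -0.001, 1.476]
contact_force: [0.0, 0.2, -0.5]
grip_width: 50.5
t 6.25 stand [-15.9  80.1 264.8] alpha -2.7 F [ 0.   0.2 -0.5] w 50.5
[ 0.11  0.61  1.5  -0.01  0.99  0.21]
44.0 [[-0.0, 0.001, -0.001],[-0.001, -0.001, -0.004],0.050] z 265
48.0 [[-0.0, 0.005, -0.001],[0.02, -0.001, -0.004],0.038] z 266
52.0 [[-0.0, 0.011, -0.001],[0.041, -0.001, -0.004],0.030] z 267
56.0 [[0.0, 0.022, -0.001],[0.062, -0.001, -0.004],0.030] z 267
60.0 [[0.0, 0.032, -0.0],[0.083, -0.001, -0.004],0.030] z 266
64.0 [[0.0, 0.042, 0.002],[0.104, -0.001, -0.004],0.030] z 265
68.0 [[0.0, 0.052, 0.004],[0.125, -0.001, -0.004],0.030] z 264
```

View pics/s4.png

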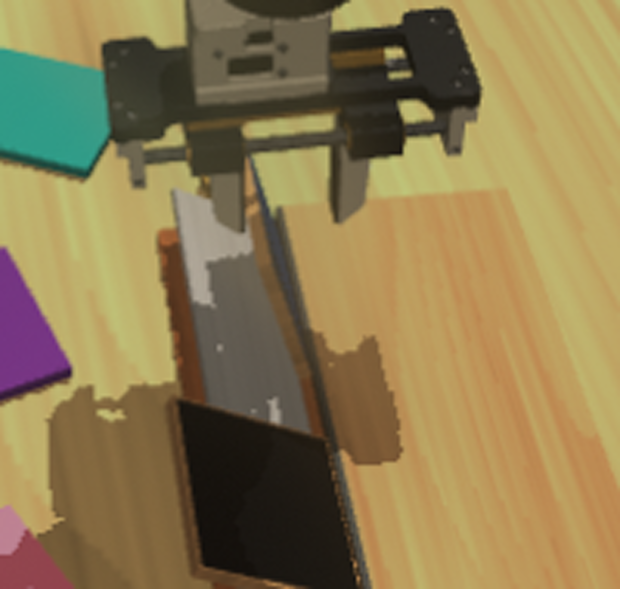

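The blue board is nearly upright between the two fingers, its edge line running from (250,155) to (325,380), and the black board is untouched. Next I'll plan the hand-over to the far finger and the lowering.

```bash
cat > c.py <<'E'
from h import *
from plant import get_obs
import sys
o=get_obs();where(o)
L=88
for phi in map(float,sys.argv[1:]):
    a=10*(94-phi)/94; d,j=tipdirs(a); f=rad(phi); B=np.array([0,18])+L*np.array([np.cos(f),np.sin(f)])
    l=np.interp(phi,[5,40,90],[4,12,20]); l=min(l,(B[1]-22.5)/np.cos(rad(a)))
    n=np.array([-np.sin(f),np.cos(f)])
    w=next((w for w in np.arange(22,92,.5) if n@(l*d-w*j)>=8+7),91.8)
    T=tcp_from_tip(B+l*d,1,a,w); print("phi",phi,"l %.0f clr %.0f"%(l,n@(l*d-w*j)-8),end=' '); rows([(T[0],T[1],a,w)],o)
E
python3 c.py 94 90 85 80 75 70 65
```

```text
t 6.30 stand [-16.1  80.1 264.8] alpha -2.7 F [-0.2  0.5  1. ] w 50.4
phi 94.0 l 20 clr 15 [[-0.0, -0.001, 0.001],[0.048, -0.001, -0.004],0.022] z 264
phi 90.0 l 20 clr 14 [[-0.0, 0.006, 0.001],[0.055, -0.001, -0.004],0.022] z 264
phi 85.0 l 19 clr 13 [[-0.0, 0.015, 0.001],[0.065, -0.001, -0.004],0.022] z 265
phi 80.0 l 18 clr 11 [[0.0, 0.024, 0.001],[0.074, -0.001, -0.004],0.022] z 264
phi 75.0 l 18 clr 9 [[0.0, 0.033, 0.003],[0.083, -0.001, -0.004],0.022] z 264
phi 70.0 l 17 clr 8 [[0.0, 0.042, 0.005],[0.092, -0.001, -0.004],0.022] z 262
phi 65.0 l 16 clr 7 [[0.0, 0.05, 0.007],[0.102, -0.001, -0.004],0.023] z 260
```

```bash
python3 -m pendant '[[[0,0.004,0],[0.015,0,0],0.042],[[0,0.006,0],[0.03,0,0],0.034],[[0,0.007,0.001],[0.045,0,0],0.026],[[0,0.008,0.001],[0.052,0,0],0.018],[[0,0.009,0.001],[0.055,0,0],0.016],[[0,0.009,0.001],[0.055,0,0],0.016],[[0,0.012,0.001],[0.058,0,0],0.016],[[0,0.015,0.001],[0.062,0,0],0.016],[[0,0.018,0.001],[0.065,0,0],0.016],[[0,0.018,0.001],[0.065,0,0],0.016]]'
python3 c.py 85 80 75 70 65 60; python3 - <<'E'
from h import *
from plant import capture
c=capture("side");cv2.imwrite("pics/s5.png",cv2.resize(c["color"][110:300,220:420],None,fx=3.1,fy=3.1,interpolation=2)[...,::-1])
E
```

```text
time: 7.13
tool_pos: [605.4, 139.6, 264.8]
tcp_rot: [-3.125, -0.001, 1.476]
contact_force: [0.8, -0.2, 0.1]
grip_width: 16.2
t 7.13 stand [  2.6  79.9 264.8] alpha 0.9 F [ 0.8 -0.2  0.1] w 16.2
phi 85.0 l 19 clr 13 [[0.0, -0.003, 0.0],[0.0, -0.001, -0.004],0.022] z 265
phi 80.0 l 18 clr 11 [[0.0, 0.006, 0.0],[0.009, -0.001, -0.004],0.022] z 264
phi 75.0 l 18 clr 9 [[0.0, 0.015, 0.001],[0.019, -0.001, -0.004],0.022] z 264
phi 70.0 l 17 clr 8 [[0.0, 0.024, 0.002],[0.028, -0.001, -0.004],0.022] z 262
phi 65.0 l 16 clr 7 [[0.0, 0.032, 0.004],[0.037, -0.001, -0.004],0.023] z 260
phi 60.0 l 15 clr 7 [[0.0, 0.04, 0.007],[0.047, -0.001, -0.004],0.025] z 257
```

View pics/s5.png

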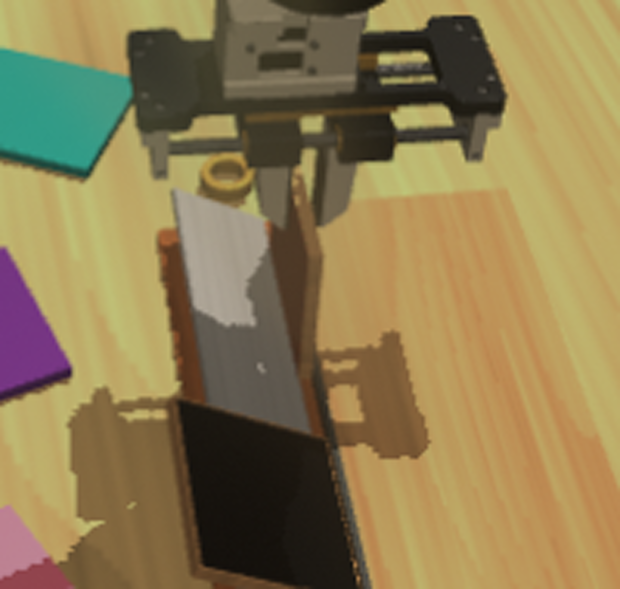

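The blue board now stands on edge at the kerb, its side edge running from (315,250) to (305,375), with one finger on each side. I'll push it past upright and lower it on the far finger.

```bash
python3 -m pendant '[[[0,0.004,0],[0.005,0,0],0.017],[[0,0.008,0],[0.009,0,0],0.018],[[0,0.012,0.001],[0.014,0,0],0.02],[[0,0.016,0.001],[0.019,0,0],0.021],[[0,0.02,0.002],[0.023,0,0],0.022],[[0,0.024,0.002],[0.028,0,0],0.022],[[0,0.028,0.003],[0.033,0,0],0.023],[[0,0.032,0.004],[0.037,0,0],0.023],[[0,0.032,0.004],[0.037,0,0],0.023],[[0,0.032,0.004],[0.037,0,0],0.023]]'
python3 c.py 65 60 55 50 45 40; python3 - <<'E'
from h import *
from plant import capture
c=capture("side");cv2.imwrite("pics/s6.png",cv2.resize(c["color"][110:300,220:420],None,fx=3.1,fy=3.1,interpolation=2)[...,::-1])
E
```

```text
time: 8.02
tool_pos: [636.8, 136.6, 260.0]
tcp_rot: [-3.087, -0.001, 1.476]
contact_force: [0.9, 0.0, 0.8]
grip_width: 23.3
t 8.02 stand [ 34.1  79.8 260. ] alpha 3.1 F [0.9 0.  0.8] w 23.3
phi 65.0 l 16 clr 7 [[0.0, 0.0, -0.0],[-0.0, -0.001, -0.004],0.023] z 260
phi 60.0 l 15 clr 7 [[0.0, 0.008, 0.002],[0.009, -0.001, -0.004],0.025] z 257
phi 55.0 l 14 clr 7 [[0.0, 0.015, 0.005],[0.018, -0.001, -0.004],0.026] z 254
phi 50.0 l 14 clr 7 [[0.0, 0.022, 0.008],[0.028, -0.001, -0.004],0.029] z 250
phi 45.0 l 13 clr 7 [[0.0, 0.029, 0.012],[0.037, -0.001, -0.004],0.030] z 246
phi 40.0 l 12 clr 7 [[0.0, 0.034, 0.017],[0.046, -0.001, -0.004],0.033] z 241
```

View pics/s6.png

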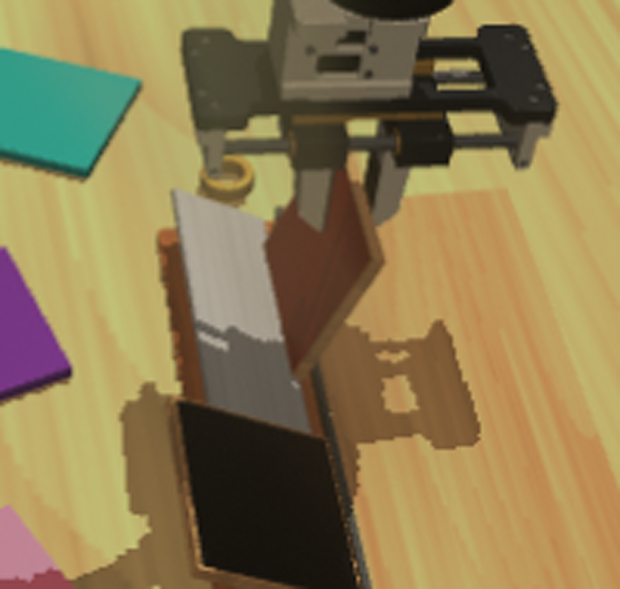

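The board now leans past upright with its red face up, its free edge at (380,265) on the far finger and its lower edge at the kerb (295,372). I'll keep lowering.

```bash
python3 -m pendant '[[[0,0.004,0.001],[0.005,0,0],0.026],[[0,0.008,0.002],[0.009,0,0],0.028],[[0,0.012,0.003],[0.014,0,0],0.029],[[0,0.015,0.005],[0.018,0,0],0.03],[[0,0.018,0.007],[0.023,0,0],0.031],[[0,0.022,0.008],[0.028,0,0],0.032],[[0,0.025,0.01],[0.033,0,0],0.033],[[0,0.028,0.012],[0.037,0,0],0.034],[[0,0.028,0.012],[0.037,0,0],0.034],[[0,0.028,0.012],[0.037,0,0],0.034]]'
python3 c.py 45 40 36 32 28 24 20 16 12 8 4 0 | sed 's/^phi/p/'; python3 - <<'E'
from h import *
from plant import capture
c=capture("side");cv2.imwrite("pics/s7.png",cv2.resize(c["color"][110:300,220:420],None,fx=3.1,fy=3.1,interpolation=2)[...,::-1])
E
```

```text
time: 8.9
tool_pos: [663.9, 134.1, 246.4]
tcp_rot: [-3.05, -0.001, 1.476]
contact_force: [0.8, 0.5, 0.5]
grip_width: 34.3
t 8.90 stand [ 61.3  79.8 246.4] alpha 5.2 F [0.8 0.5 0.5] w 34.3
p 45.0 l 13 clr 7 [[0.0, 0.001, 0.0],[-0.0, -0.002, -0.004],0.030] z 246
p 40.0 l 12 clr 7 [[0.0, 0.007, 0.004],[0.009, -0.002, -0.004],0.033] z 241
p 36.0 l 11 clr 7 [[0.0, 0.011, 0.008],[0.016, -0.002, -0.004],0.035] z 238
p 32.0 l 10 clr 7 [[0.0, 0.015, 0.012],[0.024, -0.002, -0.004],0.037] z 233
p 28.0 l 9 clr 7 [[0.0, 0.019, 0.016],[0.031, -0.002, -0.004],0.040] z 229
p 24.0 l 8 clr 7 [[0.0, 0.022, 0.02],[0.039, -0.002, -0.004],0.043] z 225
p 20.0 l 7 clr 7 [[0.0, 0.024, 0.024],[0.046, -0.002, -0.004],0.046] z 220
p 16.0 l 7 clr 7 [[0.0, 0.026, 0.029],[0.053, -0.002, -0.004],0.051] z 216
p 12.0 l 6 clr 7 [[0.0, 0.026, 0.033],[0.061, -0.002, -0.004],0.058] z 211
p 8.0 l 5 clr 7 [[0.0, 0.024, 0.038],[0.068, -0.002, -0.004],0.067] z 207
p 4.0 l 2 clr 7 [[0.0, 0.025, 0.04],[0.076, -0.002, -0.004],0.071] z 204
p 0.0 l -5 clr 7 [[0.0, 0.032, 0.041],[0.083, -0.002, -0.004],0.060] z 203
```

View pics/s7.png

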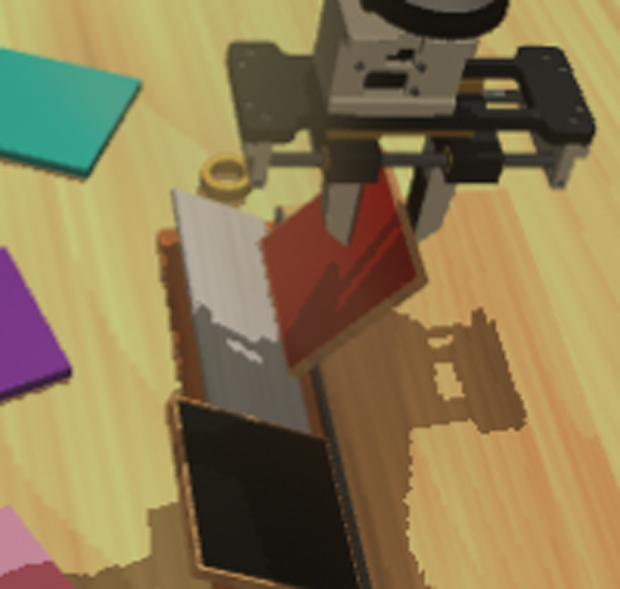

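The board is at about 45°, red face up, with its free edge at (425,280) resting on the far finger. I'll follow the plan down to 16°.

```bash
python3 -m pendant '[[[0,0.004,0.002],[0.005,0,0],0.033],[[0,0.007,0.004],[0.009,0,0],0.034],[[0,0.011,0.008],[0.016,0,0],0.036],[[0,0.013,0.01],[0.02,0,0],0.037],[[0,0.015,0.012],[0.024,0,0],0.038],[[0,0.017,0.014],[0.028,0,0],0.04],[[0,0.019,0.016],[0.031,0,0],0.041],[[0,0.0205,0.018],[0.035,0,0],0.043],[[0,0.022,0.02],[0.039,0,0],0.044],[[0,0.022,0.02],[0.039,0,0],0.044]]'
python3 c.py 24 20 16 12 8 4 0 | sed 's/^phi/p/'
```

```text
time: 9.78
tool_pos: [683.9, 132.2, 224.1]
tcp_rot: [-3.011, -0.001, 1.476]
contact_force: [0.4, -0.2, -0.7]
grip_width: 43.7
t 9.78 stand [ 81.4  79.7 224.1] alpha 7.5 F [ 0.4 -0.2 -0.7] w 43.7
p 24.0 l 8 clr 7 [[0.0, -0.0, -0.001],[-0.001, -0.002, -0.004],0.043] z 225
p 20.0 l 7 clr 7 [[0.0, 0.002, 0.004],[0.006, -0.002, -0.004],0.046] z 220
p 16.0 l 7 clr 7 [[0.0, 0.004, 0.008],[0.014, -0.002, -0.004],0.051] z 216
p 12.0 l 6 clr 7 [[0.0, 0.004, 0.013],[0.021, -0.002, -0.004],0.058] z 211
p 8.0 l 5 clr 7 [[0.0, 0.003, 0.017],[0.029, -0.002, -0.004],0.067] z 207
p 4.0 l 2 clr 7 [[0.0, 0.003, 0.02],[0.036, -0.002, -0.004],0.071] z 204
p 0.0 l -5 clr 7 [[0.0, 0.011, 0.02],[0.044, -0.002, -0.004],0.060] z 203
```

```bash
python3 - <<'E'
from h import *
from plant import capture
c=capture("side");cv2.imwrite("pics/s8.png",cv2.resize(c["color"][130:280,260:420],None,fx=3.9,fy=3.9,interpolation=2)[...,::-1])
E
```

```text
(no output)
```

View pics/s8.png

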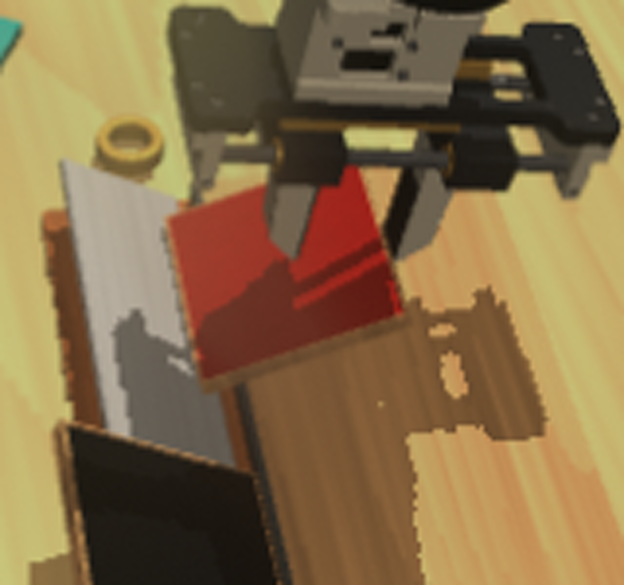

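The board is about 24° above level, its free edge (405,310) resting on the far fingertip and its tail slightly over the kerb (205,385). I'll make the last descent slowly.

```bash
python3 -m pendant '[[[0,0.001,0.002],[0.003,0,0],0.046],[[0,0.002,0.004],[0.006,0,0],0.048],[[0,0.003,0.006],[0.01,0,0],0.05],[[0,0.004,0.008],[0.014,0,0],0.052],[[0,0.004,0.010],[0.017,0,0],0.055],[[0,0.004,0.013],[0.021,0,0],0.059],[[0,0.003,0.015],[0.025,0,0],0.064],[[0,0.003,0.017],[0.029,0,0],0.068],[[0,0.003,0.017],[0.029,0,0],0.068],[[0,0.003,0.017],[0.029,0,0],0.068]]'
python3 c.py 8 4 0 | sed 's/^phi/p/'; python3 - <<'E'
from h import *
from plant import capture
c=capture("side");cv2.imwrite("pics/s9.png",cv2.resize(c["color"][130:280,260:420],None,fx=3.9,fy=3.9,interpolation=2)[...,::-1])
E
```

```text
time: 10.67
tool_pos: [684.5, 132.2, 207.4]
tcp_rot: [-2.982, -0.001, 1.476]
contact_force: [-0.1, 0.4, 0.0]
grip_width: 67.9
t 10.67 stand [ 82.   79.8 207.4] alpha 9.1 F [-0.1  0.4  0. ] w 67.9
p 8.0 l 5 clr 7 [[0.0, -0.0, 0.001],[0.0, -0.002, -0.004],0.067] z 207
p 4.0 l 2 clr 7 [[0.0, 0.001, 0.003],[0.008, -0.002, -0.004],0.071] z 204
p 0.0 l -5 clr 7 [[0.0, 0.008, 0.003],[0.015, -0.002, -0.004],0.060] z 203
```

View pics/s9.png

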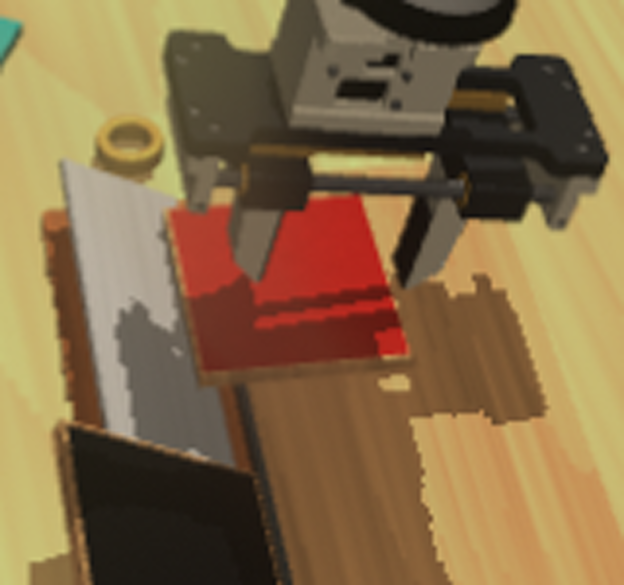

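The board is almost flat, its free edge (410,360) still resting on the far fingertip. I'll lower it the last few mm, ease the finger out from under the edge, then lift clear.

```bash
python3 -m pendant '[[[0,0.001,0.002],[0.004,0,0],0.070],[[0,0.001,0.003],[0.008,0,0],0.071],[[0,0.001,0.0035],[0.008,0,0],0.071],[[0,0.003,0.003],[0.008,0,0],0.071],[[0,0.005,0.003],[0.008,0,0],0.071],[[0,0.007,0.003],[0.008,0,0],0.071],[[0,0.009,0.003],[0.008,0,0],0.071],[[0,0.011,0.003],[0.008,0,0],0.071],[[0,0.011,0.003],[0.008,0,0],0.071],[[0,0.011,0.003],[0.008,0,0],0.071]]'
cat > m.py <<'E'
from h import *
from plant import get_obs,capture
where(get_obs())
for n in("side","top"):
    c=capture(n);h=cv2.cvtColor(c["color"],cv2.COLOR_RGB2HSV)
    m=cv2.inRange(h,(0,160,50),(7,255,255))|cv2.inRange(h,(172,160,50),(180,255,255))
    m[:,400:]=0;m[320:]=0
    k=max(cv2.findContours(m,0,1)[0],key=cv2.contourArea)
    print(n,cv2.contourArea(k),cv2.approxPolyDP(k,3,True).reshape(-1,2).tolist())
    for x0 in(-20,-12,0):
        print(x0,[proj(c,s2w(ST,[(x0+X,80+Y,26) for X,Y in((0,55),(100,55),(100,-55),(0,-55))])).round(0).tolist()])
E
python3 m.py
```

```text
time: 11.55
tool_pos: [695.0, 131.2, 202.7]
tcp_rot: [-2.974, -0.001, 1.476]
contact_force: [-0.4, 0.4, -0.2]
grip_width: 70.8
t 11.55 stand [ 92.5  79.7 202.7] alpha 9.6 F [-0.4  0.4 -0.2] w 70.8
side 1734.5 [[352, 181], [344, 180], [337, 185], [330, 204], [323, 198], [323, 183], [304, 184], [312, 224], [364, 219]]
-20 [[[300.0, 183.0], [351.0, 179.0], [364.0, 222.0], [308.0, 227.0]]]
-12 [[[304.0, 183.0], [355.0, 179.0], [368.0, 222.0], [313.0, 226.0]]]
0 [[[310.0, 182.0], [361.0, 179.0], [375.0, 221.0], [320.0, 226.0]]]
top 14.0 [[234, 167], [236, 183]]
-20 [[[233.0, 187.0], [234.0, 133.0], [295.0, 133.0], [295.0, 186.0]]]
-12 [[[233.0, 182.0], [234.0, 129.0], [295.0, 129.0], [295.0, 182.0]]]
0 [[[233.0, 176.0], [234.0, 123.0], [294.0, 122.0], [295.0, 175.0]]]
```

The board matches a flat pose, with its tail about 14 mm over the kerb as expected from the pivot, and the fingers are clear. I'll lift away and check.

```bash
python3 -m pendant '[[[0,0.002,-0.01],[0,0,0],0.071],[[0,0.002,-0.03],[0,0,0],0.071],[[0,0.002,-0.06],[0,0,0],0.071],[[0,0.002,-0.09],[0,0,0],0.071],[[0,-0.03,-0.12],[0,0,0],0.071],[[0,-0.07,-0.15],[0,0,0],0.071],[[0,-0.11,-0.17],[0,0,0],0.071],[[0,-0.15,-0.18],[0,0,0],0.071],[[0,-0.19,-0.18],[0,0,0],0.071],[[0,-0.22,-0.18],[0,0,0],0.071]]'
python3 -m pendant '[[[0,-0.04,0],[0,0,0],0.071],[[0,-0.08,0],[0,0,0],0.071],[[0,-0.10,0],[0,0,0],0.071],[[0,-0.10,0],[0,0,0],0.071],[[0,-0.10,0],[0,0,0],0.071]]'
python3 m.py; python3 - <<'E'
from h import *
from plant import capture
a=capture("side")["color"][120:330,220:450];b=capture("top")["color"][80:290,170:420]
cv2.imwrite("pics/f.png",cv2.resize(np.hstack([a,b]),None,fx=1.66,fy=2,interpolation=2)[...,::-1])
E
```

```text
time: 12.48
tool_pos: [506.8, 148.7, 419.3]
tcp_rot: [-2.978, -0.002, 1.476]
contact_force: [0.9, -0.2, 0.9]
grip_width: 71.1
time: 12.9
tool_pos: [410.0, 158.2, 435.1]
tcp_rot: [-2.978, -0.002, 1.477]
contact_force: [0.7, -0.1, -0.0]
grip_width: 71.1
t 12.90 stand [-193.7   80.7  435.1] alpha 9.4 F [ 0.7 -0.1 -0. ] w 71.1
side 2011.0 [[351, 180], [304, 184], [312, 224], [364, 219]]
-20 [[[300.0, 183.0], [351.0, 179.0], [364.0, 222.0], [308.0, 227.0]]]
-12 [[[304.0, 183.0], [355.0, 179.0], [368.0, 222.0], [313.0, 226.0]]]
0 [[[310.0, 182.0], [361.0, 179.0], [375.0, 221.0], [320.0, 226.0]]]
top 73.0 [[234, 139], [261, 133], [234, 133]]
-20 [[[233.0, 187.0], [234.0, 133.0], [295.0, 133.0], [295.0, 186.0]]]
-12 [[[233.0, 182.0], [234.0, 129.0], [295.0, 129.0], [295.0, 182.0]]]
0 [[[233.0, 176.0], [234.0, 123.0], [294.0, 122.0], [295.0, 175.0]]]
```

View pics/f.png

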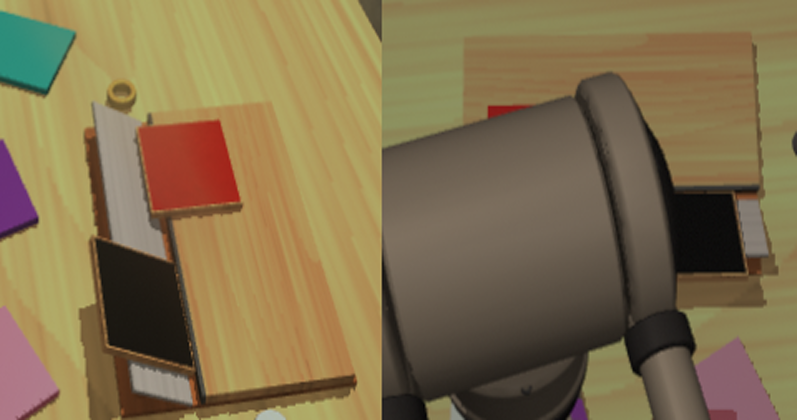

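The board lies flat with its red face up, at left-crop corners (138,125)–(240,205). The black board is where it was and the arm is well clear. Handing in.

```bash
python3 -m pendant '[[[0,0,0],[0,0,0],0.071],[[0,0,0],[0,0,0],0.071]]' | head -1; python3 -c "
from plant import close_job;print(close_job())"
```

```text
time: 13.27
the job is handed in; nothing more can be done
None
```

The blue-backed board is turned over: it lies flat on the wooden bed with its red grit face up. I handed the job in at about 13.3 s. I levered the raised edge up with one finger until the board stood on edge at the kerb. Then I tipped it onto the other finger and lowered it in small steps, easing that finger out over the last few millimetres.

**Last checks:**
- **Side picture:** the board's corners fit a flat pose, with its tail about 14 mm over the kerb. That is close to the 12 mm the swing leaves on its own, so I did not push it further onto the bed. The black-backed board looks undisturbed and the arm is well clear.
- **Top picture:** this check failed, because the arm hid most of the board. The flat pose rests on the side picture alone.

**What went wrong on the way:** my first approach ran into a joint limit at a 30° tilt, and a finger pressed on something near the board's raised edge with about 6–7 N. I backed off and used 16° instead; the next picture showed the board had not moved. Apart from that push, forces read at the end of each move stayed below about 2 N; peaks within moves were not recorded.

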